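Put the work lamp on charge from behind the cans

TASK

The work lamp is hemmed in by the spray can, the oil tin and the screw-lid jar in the plywood crate and needs charging. Clear those three out of the way, standing all of them on the rubber mat, stand the lamp upright and fully home in its charging dock, and only then put the spray can, tin and jar back upright in the crate, each where it stood at the start. Let nothing fall over, and leave the tape roll and the little screw tub in the crate as they are.

Things in the scene. Friction and masses are not known exactly. Their poses are not given: they have to be found in the camera images.
- crate: Open plywood crate fixed to the bench, 210 (x) by 300 (y) mm, walls 8 mm thick and 50 mm high, floor 9 mm thick. Origin: centre of its underside, on the bench; z up.
- lamp: Rechargeable LED work lamp, an upright black block 34 mm (x) by 46 mm (y) by 80 mm tall with grey foot band and pale LED window on its +x face, away from the robot, 170 g; stands on the crate floor in the middle of the three containers, which leave gaps of about 10 to 40 mm to it. Origin: centre of its underside; z up. The spray can, tin and jar stand at its +y side, -y side and -x side, in changing order.
- spray_can: Round grey spray can with paper label and narrower white cap: body diameter 52 mm up to 128 mm, cap diameter 45 mm, 150 mm tall in all, about 240 g. Origin: centre of its underside; z up. Its place at the start is its place at the end.
- oil_tin: Flat-sided bare steel tin, 58 mm (x) by 36 mm (y), sides straight up to 128 mm, with a small black screw cap off-centre towards -x and a wire grip; 144 mm tall in all, about 300 g. Origin: centre of its underside; z up. Its place at the start is its place at the end.
- jar: Round white plastic jar, diameter 58 mm, with a grey screw lid, diameter 60 mm, from 95 to 130 mm height (its top), about 260 g. Origin: centre of its underside; z up. Its place at the start is its place at the end.
- mat: Dark rubber bench mat, the side area: 280 mm (x) by 130 mm (y), 3 mm thick, fixed to the bench to one side of the crate (left or right). Origin: centre of its underside; its long side runs along its x.
- dock: Charging dock, a grey block 88 mm (x) by 100 mm (y) by 40 mm high, fixed to the bench on the other side of the crate. In the middle of its top is the well for the lamp's foot: 44 mm (x) by 56 mm (y), 26 mm deep, so its floor is 14 mm above the bench; the rim is bevelled 6 mm outwards. The lamp goes in foot down with its 46 mm side along the dock's y, either way round. Origin: centre of the dock's underside; z up.
- tape_roll: Black roll of tape with a brown cardboard core, lying in a front (-x) corner of the crate, diameter 48 mm, 19 mm high. Origin: centre of its underside. To be left alone.
- screw_tub: Small clear square tub with grey lid in the other front corner of the crate, 44 by 44 by 27 mm high. Origin: centre of its underside. To be left alone.
Mind the look-alikes: they are no part of the job. What is shaped like the dock but red is not meant.

How it is judged:
By the outcome, as a careful person would: the job done as asked, in the order asked, and still so for the second after the job is handed in, with the robot touching nothing.
It also fails if it takes over 147 s, if anything falls off the work surface, if the arm or the gripper's body presses on something with over 40 N, if the wrist force passes 120 N, or if a joint passes its speed limit or range.

ROBOT

A 6-joint arm with a two-finger parallel gripper is mounted at the origin on the work surface. World frame = base frame: x ahead of the robot, y to its left, z up, the work surface at z = 0. Lengths are in mm, angles in rad, forces in N, time in s.
With the tool pointing down it reaches from about 275 to 1000 mm from the base axis. Payload 8.4 kg.
Tool frame: the origin (TCP) lies midway between the tips of the shut fingers; the grasp point (between the pads) lies 19 mm behind it; z points along the fingers, y is the line along which they close (so a half turn about z gives the same grasp; the last joint's range is limited). The gripper opens to 85 mm and grips with 20 to 120 N. Pads are 22 mm wide; open, the fingers measure 114 mm over their backs; the gripper's body (76 mm by 85 mm) begins 54 mm behind the grasp point. The pads swing forward as they close: fully open they stand 13 mm farther back than shut.
Start: joints at [-1.268, 0.353, 1.633, -0, 1.155, -0.002], TCP at [187.562, -596.195, 231.281] pointing down, gripper open.
Joint ranges: [-2.63, 2.63], [-0.92, 2.1], [0.06, 2.66], [-1.3, 4.44], [0, 2.69], [-3.02, 3.02]. Speed limits (rad/s): [2.22, 2.22, 2.79, 3.14, 3.14, 3.14].

INTERFACE

Orientations are given as [roll, pitch, yaw] about the fixed x, y, z axes, in that order (R = Rz(yaw) Ry(pitch) Rx(roll)).
In Python, from rig import r, imaging gives the robot as it stands. The module is installed in compiled form; this text tells all that it offers.
- The arm moves only by the tool arm_command, never from a script. Its argument "deltas" is a list of rows, each an object of numbers: "hand": the finger opening in mm, from 0 to 85.4; "tx", "ty", "tz": the shift along the tool's x, y, z in mm; "wx", "wy", "wz": the turn, a rotation vector about the tool's x, y, z in rad. A call has 1 to 8 rows; each row shifts and turns the commanded pose from where the row before left it, along the tool's axes as they then stand; what a row does not reach is not made up. A row lasts 1/8 s, in which the tool goes at most 62.5 mm and 10.7 degrees, less where a joint would pass 70% of its speed; a pose out of reach is approached as far as the arm can. A call with a gripper value outside its range is refused whole. The fingers move at their own pace and stop on an object; "squeeze" is the grip in N (left out, the last holds). Time passes only in rows, so rows that do not move let the fingers close. It gives the time, the measured TCP pose, the force, the opening and the grip force at its end, in the units of the state.
- r.sense(): the state, without advancing time (a new reading comes with each control period).
- imaging.grab_frame(name): name is "side" or "top" or "wrist"; returns a dict with "image" (400x640x3 uint8, red, green, blue), "mtx" (3x3 intrinsics, pixels), "D" ([k1, k2, p1, p2, k3] as OpenCV has them; the pictures are not rectified), "world_to_cam" (4x4, takes a point from world to camera coordinates). Camera axes: x right, y up, looking along -z (the intrinsics and any distortion apply to the point x, -y, -z); pixel columns grow to the right and rows downward; lengths in mm; the calibration is good to about 2 mm. A picture is of the moment at which its call begins. There is no depth.
- r.sign_off(): hands the job in; it is judged then, once.
The state is a dict: "clock": time; "qpos": joint angles; "qvel": joint speeds; "joint_efforts": joint torques, N m; "eef_pos": TCP position; "tcp_rot": TCP orientation; "contact_force": force on the tool from outside, world axes, zero at the start; "wrist_torque": the same for the moment, N m; "opening": opening from 0.0 (shut) to 1.0 (fully open); "grasp_force": force on a finger pad.
Only numpy, scipy, OpenCV 4.12 (cv2) and the standard library are available. Lean on these libraries where they do the work, as an engineer would, in place of code of your own. Each camera call takes 0.05 s, during which the arm holds its last target. There are 200 camera calls.

## Working session

There is one attempt and no reset: what is moved stays moved. The work goes in short steps, Python scripts to look and compute and a tool call to move; the robot and the scene stay as the last step left them, time stands still between calls to the robot, and variables do not carry over. Pictures are saved under pics/ and viewed, at most 14 in all, crops included, and the job is handed in when it is done.

Besides the shell and the picture viewer there is one more tool, called after "Emit:" as a command line: name --argument value ..., lists and objects as JSON in quotes. arm_command: Moves the arm, as the interface text tells. Its arguments: {"type":"object","properties":{"deltas":{"type":"array"},"squeeze":{"type":"number"}},"required":["deltas"]}

```bash
mkdir -p pics; cat > h.py <<'E'
import numpy as np, cv2
from rig import r, imaging
def grab(n,f=None):
    g=imaging.grab_frame(n)
    if f: cv2.imwrite('pics/'+f,g['image'][:,:,::-1])
    return g
F=np.diag([1,-1,-1.])
def ray(g,uv):
    p=cv2.undistortPoints(np.array(uv,float).reshape(-1,1,2),np.array(g['mtx']),np.array(g['D'],float)).reshape(-1,2)
    W=np.array(g['world_to_cam']);R=W[:3,:3];c=-R.T@W[:3,3]
    d=(F@np.c_[p,np.ones(len(p))].T).T@R
    return c,d
def atz(g,uv,z):
    c,d=ray(g,uv); z=np.broadcast_to(z,len(d)); return c+d*((z-c[2])/d[:,2])[:,None]
def proj(g,P):
    W=np.array(g['world_to_cam']);R=F@W[:3,:3];t=F@W[:3,3]
    return cv2.projectPoints(np.array(P,float).reshape(-1,1,3),cv2.Rodrigues(R)[0],t,np.array(g['mtx']),np.array(g['D'],float))[0].reshape(-1,2)
E
python3 - <<'E'
from h import *
for n in('top','side','wrist'):
    g=grab(n,n+'0.png'); print(n,ray(g,[[320,200]]))
print(r.sense())
E
```

```text
top (array([372.74342762, -22.64336993, 989.53159127]), array([[ 0.11231916,  0.02332459, -0.99345332]]))
side (array([328.50085777, 558.47462235, 729.58738482]), array([[ 0.13730975, -0.62185534, -0.77101269]]))
wrist (array([ 257.42342593, -574.71145964,  372.36535436]), array([[-0.28086258, -0.09180822, -0.95537058]]))
{'clock': 0.15, 'qpos': array([-1.26840816e+00,  3.53498672e-01,  1.63394009e+00,  1.56818464e-06,
        1.15523086e+00, -2.37314593e-03]), 'qvel': array([ 0.00037767, -0.002017  , -0.00125043, -0.00045618,  0.0005573 ,
       -0.00013829]), 'joint_efforts': array([ 1.30010549e-04, -6.05636358e+01, -3.42338026e+01, -8.27211238e-05,
        6.12634089e-03,  7.89376713e-06]), 'eef_pos': array([ 187.44973643, -595.84875935,  230.73807937]), 'tcp_rot': array([-3.14051569e+00, -3.98983756e-06,  3.04760680e-01]), 'contact_force': array([-0.0636398 , -0.92992205,  0.37147532]), 'wrist_torque': array([-0.04562344,  0.07582269, -0.01247435]), 'grasp_force': 0.0, 'opening': 1.000039966846368}
```

View pics/top0.png

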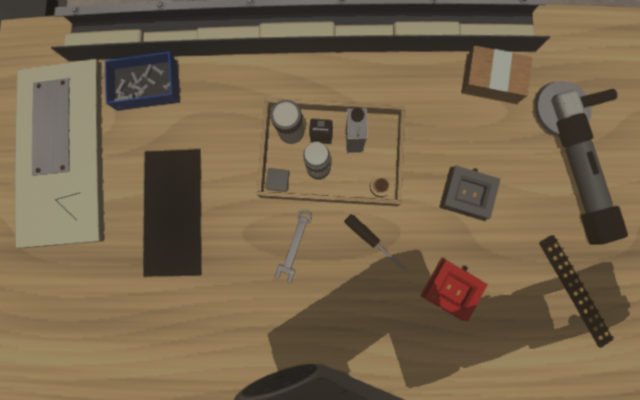

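View pics/side0.png

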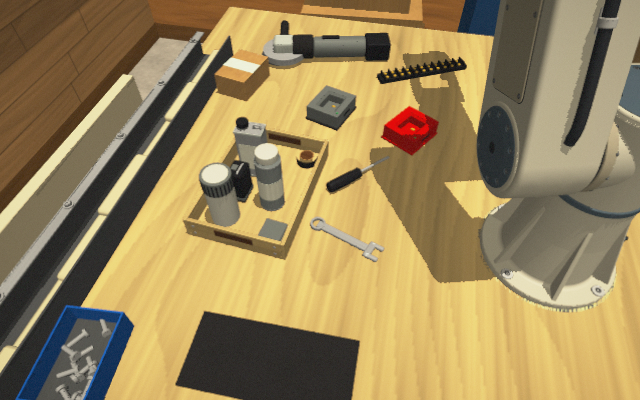

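The top view has the crate at (262–403, 103–203). In it are the jar (287,115), spray can (317,155), tin (356,125) and lamp (320,130). The mat is on the left (145–200, 150–275), the grey dock at (470,192), and the red decoy at (455,290). The side view agrees. I'll enlarge for measuring.

```bash
python3 - <<'E'
import cv2
a=cv2.imread('pics/top0.png')
c=cv2.resize(a[95:210,255:410],None,fx=5,fy=5,interpolation=cv2.INTER_CUBIC)
cv2.imwrite('pics/c1.png',c)
b=cv2.imread('pics/side0.png')
c=cv2.resize(b[110:260,180:335],None,fx=4,fy=4,interpolation=cv2.INTER_CUBIC);cv2.imwrite('pics/c2.png',c)
d=cv2.resize(a[155:230,430:510],None,fx=7,fy=7,interpolation=cv2.INTER_CUBIC);cv2.imwrite('pics/c3.png',d)
E
```

```text
(no output)
```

View pics/c1.png

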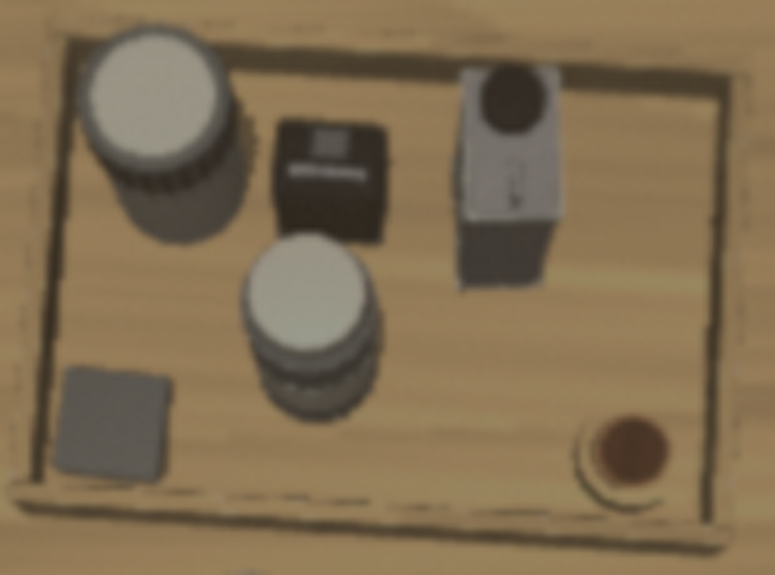

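View pics/c2.png

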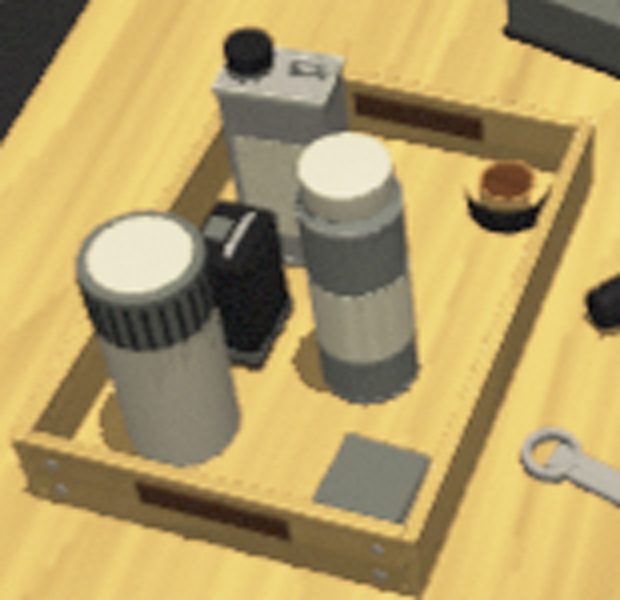

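View pics/c3.png

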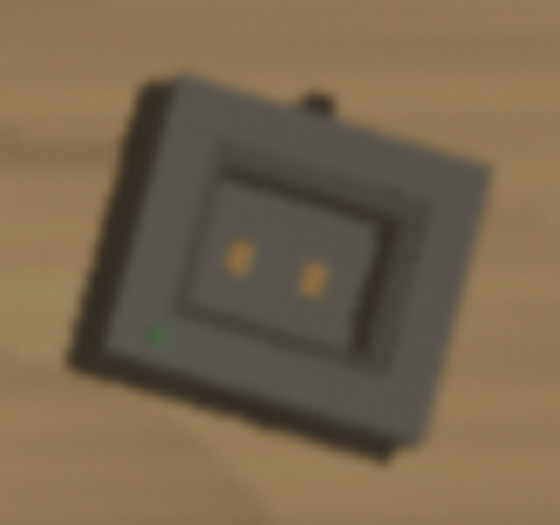

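Crop 1 (×5, offset 255,95):
- Jar top disc: centre (152,97).
- Spray can cap: centre (306,293).
- Tin top corners: (461,67), (561,67), (564,217), (464,215).
- Lamp top: about (280–388, 120–204).

Crop 2 (×4, offset 180,110): jar top at (140,252), can cap at (345,170). Crop 3 (×7, offset 430,155): dock corners at (180,75), (493,168), (420,445), (103,352).

```bash
cat > m.py <<'E'
from h import *
t=grab('top');s=grab('side')
C=lambda p,k,o:(np.array(p,float)+.5)/k-.5+o
t1=lambda p:C(p,5,[255,95]);s1=lambda p:C(p,4,[180,110]);t3=lambda p:C(p,7,[430,155])
np.set_printoptions(precision=1,suppress=True)
def yaw(a,b): d=b-a; return round(float(np.degrees(np.arctan2(d[1],d[0]))),1)
print('jar',atz(t,t1([[152,97]]),139),atz(s,s1([[140,252]]),139))
print('can',atz(t,t1([[306,293]]),159),atz(s,s1([[345,170]]),159))
T=atz(t,t1([[461,67],[561,67],[564,217],[464,215]]),137);print('tin',T,T.mean(0),'yaw',yaw(T[2],T[1]),yaw(T[3],T[0]))
T=atz(s,s1([[217,92],[343,58],[325,108]]),137);print('tin side',T)
L=atz(t,t1([[280,120],[387,125],[387,205],[283,202]]),89);print('lamp',L,L.mean(0),yaw(L[1],L[0])-90)
L=atz(s,s1([[275,210]]),89);print(L)
D=atz(t,t3([[180,75],[493,168],[420,445],[103,352]]),40);print('dock',D,D.mean(0),yaw(D[2],D[1]),yaw(D[3],D[0]),yaw(D[1],D[0])-90)
D=atz(t,t3([[215,135],[435,200],[390,375],[178,308]]),40);print('well',D,D.mean(0))
M=atz(t,[[145,151],[200,149],[201,275],[144,275]],3);print('mat',M,M.mean(0))
K=atz(t,t1([[72,40],[730,75],[705,522],[38,482]]),50);print('crate inner top',K,K.mean(0),yaw(K[1],K[0])-90,yaw(K[3],K[0]),yaw(K[2],K[1]))
print('tape',atz(t,t1([[630,450]]),28),'tub',atz(t,t1([[112,425]]),36))
E
python3 m.py
```

```text
jar [[636.4  63.2 139. ]] [[638.2  61.  139. ]]
can [[554.    3.8 159. ]] [[553.8   7.5 159. ]]
tin [[647.  -56.  137. ]
 [646.5 -94.5 137. ]
 [587.1 -94.2 137. ]
 [588.3 -56.  137. ]] [617.2 -75.2 137. ] yaw -0.3 0.1
tin side [[642.  -53.2 137. ]
 [587.7 -92.1 137. ]
 [585.3 -53.9 137. ]]
lamp [[641.2  16.1  89. ]
 [638.4 -27.4  89. ]
 [605.1 -26.9  89. ]
 [606.9  15.1  89. ]] [622.9  -5.8  89. ] -3.700000000000003
[[607.8 -24.1  89. ]]
dock [[ 550.4 -287.    40. ]
 [ 521.  -381.4   40. ]
 [ 437.6 -354.4   40. ]
 [ 466.7 -259.9   40. ]] [ 493.9 -320.7   40. ] -17.9 -17.9 -17.299999999999997
well [[ 531.9 -296.8   40. ]
 [ 511.4 -363.    40. ]
 [ 458.7 -346.4   40. ]
 [ 479.6 -283.1   40. ]] [ 495.4 -322.3   40. ]
mat [[599.9 393.9   3. ]
 [601.9 267.2   3. ]
 [324.3 259.1   3. ]
 [324.  386.3   3. ]] [462.5 326.6   3. ]
crate inner top [[ 689.9  106.6   50. ]
 [ 670.  -173.6   50. ]
 [ 479.1 -156.8   50. ]
 [ 499.2  119.6   50. ]] [584.6 -26.   50. ] -4.099999999999994 -3.9 -5.0
tape [[ 512.8 -129.    28. ]] tub [[525.1  90.4  36. ]]
```

Emit:
arm_command --deltas '[{"wz":0.1525,"hand":85},{"wz":0.1525},{"tx":28,"ty":-41},{"tx":28,"ty":-41},{"tx":28,"ty":-41},{"tx":28,"ty":-41},{"tx":28,"ty":-41},{"tx":28,"ty":-41}]' --squeeze 50

```text
schema error: expected keys hand, tx, ty, tz, wx, wy, wz
```

Emit:
arm_command --deltas '[{"tx":28,"ty":-41},{"tx":28,"ty":-41},{"tx":28,"ty":-41},{"tx":28,"ty":-41},{"tx":28,"ty":-41},{"tx":28,"ty":-41},{"tx":28,"ty":-41},{"tx":28,"ty":-41}]'

```text
schema error: expected keys hand, tx, ty, tz, wx, wy, wz
```

Emit:
arm_command --deltas '[{"tx":28,"ty":-41},{"tx":28,"ty":-41},{},{}]'

```text
schema error: expected keys hand, tx, ty, tz, wx, wy, wz
```

Emit:
arm_command --deltas '[{"hand":85,"tx":0,"ty":0,"tz":0,"wx":0,"wy":0,"wz":0.1525},{"hand":85,"tx":0,"ty":0,"tz":0,"wx":0,"wy":0,"wz":0.1525},{"hand":85,"tx":28,"ty":-41,"tz":0,"wx":0,"wy":0,"wz":0},{"hand":85,"tx":28,"ty":-41,"tz":0,"wx":0,"wy":0,"wz":0},{"hand":85,"tx":28,"ty":-41,"tz":0,"wx":0,"wy":0,"wz":0},{"hand":85,"tx":28,"ty":-41,"tz":0,"wx":0,"wy":0,"wz":0},{"hand":85,"tx":28,"ty":-41,"tz":0,"wx":0,"wy":0,"wz":0},{"hand":85,"tx":28,"ty":-41,"tz":0,"wx":0,"wy":0,"wz":0}]' --squeeze 50

```text
clock: 1.25
eef_pos: [356.3, -348.9, 231.4]
tcp_rot: [3.141, -0.0, -0.0]
contact_force: [-0.1, -0.2, 0.9]
opening: 0.996
grasp_force: 0.0
```

Emit:
arm_command --deltas '[{"hand":85,"tx":28,"ty":-41,"tz":0,"wx":0,"wy":0,"wz":0},{"hand":85,"tx":28,"ty":-41,"tz":0,"wx":0,"wy":0,"wz":0},{"hand":85,"tx":28,"ty":-41,"tz":0,"wx":0,"wy":0,"wz":0},{"hand":85,"tx":28,"ty":-41,"tz":0,"wx":0,"wy":0,"wz":0},{"hand":85,"tx":28,"ty":-41,"tz":0,"wx":0,"wy":0,"wz":0},{"hand":85,"tx":28,"ty":-41,"tz":0,"wx":0,"wy":0,"wz":0},{"hand":85,"tx":28,"ty":-41,"tz":0,"wx":0,"wy":0,"wz":0},{"hand":85,"tx":28,"ty":-41,"tz":0,"wx":0,"wy":0,"wz":0}]'

```text
clock: 2.25
eef_pos: [580.4, -20.8, 231.3]
tcp_rot: [3.141, -0.0, 0.0]
contact_force: [0.4, -0.2, -0.2]
opening: 0.991
grasp_force: 0.0
```

Emit:
arm_command --deltas '[{"hand":85,"tx":28,"ty":-41,"tz":0,"wx":0,"wy":0,"wz":0},{"hand":85,"tx":28,"ty":-41,"tz":0,"wx":0,"wy":0,"wz":0},{"hand":85,"tx":0,"ty":0,"tz":0,"wx":0,"wy":0,"wz":0},{"hand":85,"tx":0,"ty":0,"tz":0,"wx":0,"wy":0,"wz":0}]'

```text
clock: 2.75
eef_pos: [635.1, 59.5, 230.9]
tcp_rot: [3.141, 0.001, 0.0]
contact_force: [-0.4, -0.8, -0.1]
opening: 0.991
grasp_force: 0.0
```

```bash
python3 - <<'E'
from h import *
g=grab('wrist','w1.png');s=r.sense();print(s['eef_pos'],s['tcp_rot'],s['clock'])
np.set_printoptions(precision=1,suppress=True)
print(proj(g,[[637,62,139],[554,5.5,159],[616,-74,137],[622,-5.5,89]]))
E
```

```text
[635.00386957  59.03072067 231.03411184] [ 3.14120116e+00  9.18664867e-04 -3.65728229e-04] 2.8
[[313.9 199. ]
 [388.1 310.7]
 [490.4 224.2]
 [389.  198.6]]
```

View pics/w1.png

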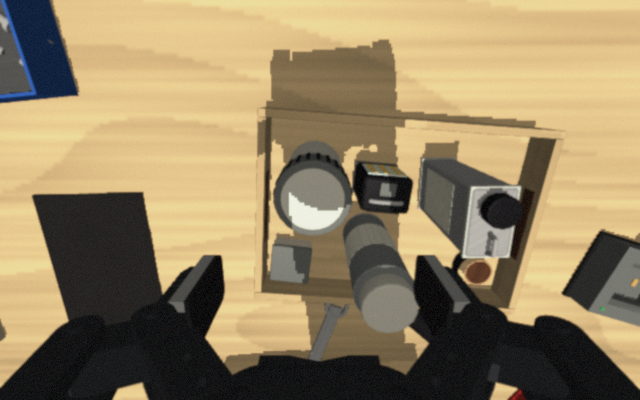

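The wrist view shows the jar lid at (313,200), can cap at (388,305), tin top at (492,222) and lamp at (385,190). All match the predictions within a few pixels. Next I grip the jar.

Emit:
arm_command --deltas '[{"hand":85,"tx":2,"ty":-3,"tz":33,"wx":0,"wy":0,"wz":0},{"hand":85,"tx":0,"ty":0,"tz":40,"wx":0,"wy":0,"wz":0},{"hand":85,"tx":0,"ty":0,"tz":40,"wx":0,"wy":0,"wz":0},{"hand":85,"tx":0,"ty":0,"tz":20,"wx":0,"wy":0,"wz":0},{"hand":50,"tx":0,"ty":0,"tz":0,"wx":0,"wy":0,"wz":0},{"hand":50,"tx":0,"ty":0,"tz":0,"wx":0,"wy":0,"wz":0},{"hand":50,"tx":0,"ty":0,"tz":0,"wx":0,"wy":0,"wz":0},{"hand":50,"tx":0,"ty":0,"tz":0,"wx":0,"wy":0,"wz":0}]' --squeeze 50

```text
clock: 3.8
eef_pos: [638.3, 62.7, 99.4]
tcp_rot: [-3.142, -0.002, -0.0]
contact_force: [0.1, -0.4, 2.5]
opening: 0.691
grasp_force: 54.4
```

Emit:
arm_command --deltas '[{"hand":50,"tx":0,"ty":0,"tz":-20,"wx":0,"wy":0,"wz":0},{"hand":50,"tx":0,"ty":0,"tz":-35,"wx":0,"wy":0,"wz":0},{"hand":50,"tx":0,"ty":0,"tz":-35,"wx":0,"wy":0,"wz":0},{"hand":50,"tx":-8,"ty":-25,"tz":0,"wx":0,"wy":0,"wz":0},{"hand":50,"tx":-16,"ty":-45,"tz":0,"wx":0,"wy":0,"wz":0},{"hand":50,"tx":-16,"ty":-45,"tz":0,"wx":0,"wy":0,"wz":0},{"hand":50,"tx":-16,"ty":-45,"tz":0,"wx":0,"wy":0,"wz":0},{"hand":50,"tx":-16,"ty":-45,"tz":0,"wx":0,"wy":0,"wz":0}]'

```text
clock: 4.8
eef_pos: [565.2, 269.2, 189.8]
tcp_rot: [-3.141, -0.001, -0.0]
contact_force: [0.1, 1.2, -3.3]
opening: 0.69
grasp_force: 55.1
```

Emit:
arm_command --deltas '[{"hand":50,"tx":-16,"ty":-38,"tz":0,"wx":0,"wy":0,"wz":0},{"hand":50,"tx":0,"ty":-20,"tz":0,"wx":0,"wy":0,"wz":0},{"hand":50,"tx":0,"ty":0,"tz":20,"wx":0,"wy":0,"wz":0},{"hand":50,"tx":0,"ty":0,"tz":35,"wx":0,"wy":0,"wz":0},{"hand":50,"tx":0,"ty":0,"tz":25,"wx":0,"wy":0,"wz":0},{"hand":50,"tx":0,"ty":0,"tz":11,"wx":0,"wy":0,"wz":0},{"hand":50,"tx":0,"ty":0,"tz":3,"wx":0,"wy":0,"wz":0},{"hand":50,"tx":0,"ty":0,"tz":0,"wx":0,"wy":0,"wz":0}]'

```text
clock: 5.8
eef_pos: [550.4, 325.6, 94.8]
tcp_rot: [-3.141, -0.001, -0.001]
contact_force: [0.5, 0.1, -2.7]
opening: 0.692
grasp_force: 55.1
```

Emit:
arm_command --deltas '[{"hand":50,"tx":0,"ty":0,"tz":0,"wx":0,"wy":0,"wz":0}]'

```text
clock: 5.92
eef_pos: [550.4, 326.0, 95.3]
tcp_rot: [-3.141, -0.001, -0.0]
contact_force: [0.6, -1.1, -3.5]
opening: 0.692
grasp_force: 55.1
```

Emit:
arm_command --deltas '[{"hand":50,"tx":0,"ty":0,"tz":1.5,"wx":0,"wy":0,"wz":0},{"hand":50,"tx":0,"ty":0,"tz":0.5,"wx":0,"wy":0,"wz":0},{"hand":50,"tx":0,"ty":0,"tz":0,"wx":0,"wy":0,"wz":0}]'

```text
clock: 6.3
eef_pos: [550.3, 326.1, 93.4]
tcp_rot: [-3.141, -0.002, 0.0]
contact_force: [-1.0, -0.1, 4.7]
opening: 0.688
grasp_force: 55.9
```

Emit:
arm_command --deltas '[{"hand":65,"tx":0,"ty":0,"tz":0,"wx":0,"wy":0,"wz":0},{"hand":85,"tx":0,"ty":0,"tz":0,"wx":0,"wy":0,"wz":0},{"hand":85,"tx":0,"ty":0,"tz":0,"wx":0,"wy":0,"wz":0},{"hand":85,"tx":0,"ty":0,"tz":-20,"wx":0,"wy":0,"wz":0},{"hand":85,"tx":0,"ty":0,"tz":-40,"wx":0,"wy":0,"wz":0},{"hand":85,"tx":0,"ty":0,"tz":-45,"wx":0,"wy":0,"wz":0},{"hand":85,"tx":0,"ty":25,"tz":0,"wx":0,"wy":0,"wz":0},{"hand":85,"tx":0,"ty":50,"tz":0,"wx":0,"wy":0,"wz":0}]'

```text
clock: 7.3
eef_pos: [550.0, 250.8, 198.6]
tcp_rot: [-3.141, -0.002, 0.002]
contact_force: [0.3, -1.3, 0.4]
opening: 0.996
grasp_force: 0.0
```

Emit:
arm_command --deltas '[{"hand":85,"tx":2,"ty":55,"tz":0,"wx":0,"wy":0,"wz":0},{"hand":85,"tx":2,"ty":55,"tz":0,"wx":0,"wy":0,"wz":0},{"hand":85,"tx":0,"ty":55,"tz":0,"wx":0,"wy":0,"wz":0},{"hand":85,"tx":0,"ty":50,"tz":0,"wx":0,"wy":0,"wz":0},{"hand":85,"tx":0,"ty":30,"tz":0,"wx":0,"wy":0,"wz":0},{"hand":85,"tx":0,"ty":0,"tz":0,"wx":0,"wy":0,"wz":0}]'

```text
clock: 8.05
eef_pos: [553.1, 3.4, 197.5]
tcp_rot: [3.141, 0.0, -0.003]
contact_force: [0.8, -0.1, 0.1]
opening: 0.998
grasp_force: 0.0
```

```bash
python3 - <<'E'
from h import *
g=grab('side','s1.png');print(r.sense()['eef_pos'])
np.set_printoptions(precision=1,suppress=True)
print(proj(g,[[550,326,133]]))
E
```

```text
[553.28691772   4.70925204 197.50290133]
[[205.3 315.1]]
```

View pics/s1.png

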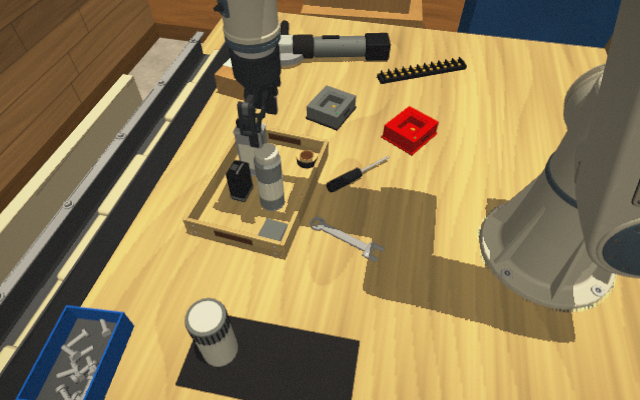

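The side view shows the jar upright on the mat, its top at (207,315) against a predicted (205,315). Next is the can.

Emit:
arm_command --deltas '[{"hand":85,"tx":0.5,"ty":-1,"tz":20,"wx":0,"wy":0,"wz":0},{"hand":85,"tx":0,"ty":0,"tz":35,"wx":0,"wy":0,"wz":0},{"hand":85,"tx":0,"ty":0,"tz":30,"wx":0,"wy":0,"wz":0},{"hand":85,"tx":0,"ty":0,"tz":16,"wx":0,"wy":0,"wz":0},{"hand":40,"tx":0,"ty":0,"tz":0,"wx":0,"wy":0,"wz":0},{"hand":40,"tx":0,"ty":0,"tz":0,"wx":0,"wy":0,"wz":0},{"hand":40,"tx":0,"ty":0,"tz":0,"wx":0,"wy":0,"wz":0},{"hand":40,"tx":0,"ty":0,"tz":0,"wx":0,"wy":0,"wz":0}]'

```text
clock: 9.1
eef_pos: [555.2, 6.7, 97.5]
tcp_rot: [-3.142, -0.002, -0.0]
contact_force: [-0.2, -0.7, 6.2]
opening: 0.596
grasp_force: 52.9
```

Emit:
arm_command --deltas '[{"hand":40,"tx":0,"ty":0,"tz":0,"wx":0,"wy":0,"wz":0},{"hand":40,"tx":0,"ty":0,"tz":0,"wx":0,"wy":0,"wz":0}]'

```text
clock: 9.35
eef_pos: [555.2, 6.7, 97.5]
tcp_rot: [-3.141, -0.002, -0.0]
contact_force: [-1.0, -1.0, 6.6]
opening: 0.601
grasp_force: 52.9
```

Emit:
arm_command --deltas '[{"hand":40,"tx":0,"ty":0,"tz":-20,"wx":0,"wy":0,"wz":0},{"hand":40,"tx":0,"ty":0,"tz":-35,"wx":0,"wy":0,"wz":0},{"hand":40,"tx":0,"ty":0,"tz":-35,"wx":0,"wy":0,"wz":0},{"hand":40,"tx":-12,"ty":-21,"tz":0,"wx":0,"wy":0,"wz":0},{"hand":40,"tx":-24,"ty":-42,"tz":0,"wx":0,"wy":0,"wz":0},{"hand":40,"tx":-24,"ty":-42,"tz":0,"wx":0,"wy":0,"wz":0},{"hand":40,"tx":-24,"ty":-42,"tz":0,"wx":0,"wy":0,"wz":0},{"hand":40,"tx":-24,"ty":-42,"tz":0,"wx":0,"wy":0,"wz":0}]'

```text
clock: 10.35
eef_pos: [445.0, 196.8, 186.3]
tcp_rot: [-3.141, 0.0, -0.001]
contact_force: [0.1, 0.1, -3.3]
opening: 0.595
grasp_force: 53.2
```

Emit:
arm_command --deltas '[{"hand":40,"tx":-24,"ty":-42,"tz":0,"wx":0,"wy":0,"wz":0},{"hand":40,"tx":-24,"ty":-42,"tz":0,"wx":0,"wy":0,"wz":0},{"hand":40,"tx":-16,"ty":-30,"tz":0,"wx":0,"wy":0,"wz":0},{"hand":40,"tx":-8,"ty":-16,"tz":0,"wx":0,"wy":0,"wz":0},{"hand":40,"tx":0,"ty":0,"tz":20,"wx":0,"wy":0,"wz":0},{"hand":40,"tx":0,"ty":0,"tz":35,"wx":0,"wy":0,"wz":0},{"hand":40,"tx":0,"ty":0,"tz":25,"wx":0,"wy":0,"wz":0},{"hand":40,"tx":0,"ty":0,"tz":10,"wx":0,"wy":0,"wz":0}]'

```text
clock: 11.35
eef_pos: [373.7, 324.8, 95.0]
tcp_rot: [3.14, 0.002, -0.001]
contact_force: [0.0, -0.9, -3.0]
opening: 0.597
grasp_force: 53.2
```

Emit:
arm_command --deltas '[{"hand":40,"tx":0,"ty":0,"tz":3,"wx":0,"wy":0,"wz":0},{"hand":40,"tx":0,"ty":0,"tz":0,"wx":0,"wy":0,"wz":0},{"hand":40,"tx":0,"ty":0,"tz":0,"wx":0,"wy":0,"wz":0}]'

```text
clock: 11.72
eef_pos: [374.8, 326.1, 94.1]
tcp_rot: [-3.141, -0.001, -0.0]
contact_force: [0.3, 1.3, -2.1]
opening: 0.596
grasp_force: 53.3
```

Emit:
arm_command --deltas '[{"hand":40,"tx":0,"ty":0,"tz":1.5,"wx":0,"wy":0,"wz":0},{"hand":40,"tx":0,"ty":0,"tz":0.5,"wx":0,"wy":0,"wz":0},{"hand":40,"tx":0,"ty":0,"tz":0,"wx":0,"wy":0,"wz":0}]'

```text
clock: 12.1
eef_pos: [374.4, 325.9, 91.5]
tcp_rot: [-3.141, -0.0, -0.0]
contact_force: [-0.3, -0.9, 0.7]
opening: 0.59
grasp_force: 53.6
```

Emit:
arm_command --deltas '[{"hand":65,"tx":0,"ty":0,"tz":0,"wx":0,"wy":0,"wz":0},{"hand":85,"tx":0,"ty":0,"tz":0,"wx":0,"wy":0,"wz":0},{"hand":85,"tx":0,"ty":0,"tz":0,"wx":0,"wy":0,"wz":0},{"hand":85,"tx":0,"ty":0,"tz":-20,"wx":0,"wy":0,"wz":0},{"hand":85,"tx":0,"ty":0,"tz":-40,"wx":0,"wy":0,"wz":0},{"hand":85,"tx":0,"ty":0,"tz":-45,"wx":0,"wy":0,"wz":0},{"hand":85,"tx":12,"ty":20,"tz":0,"wx":0,"wy":0,"wz":0},{"hand":85,"tx":24,"ty":40,"tz":0,"wx":0,"wy":0,"wz":0}]'

```text
clock: 13.1
eef_pos: [410.6, 266.2, 197.2]
tcp_rot: [-3.14, -0.002, 0.002]
contact_force: [0.4, -0.6, -0.1]
opening: 0.995
grasp_force: 0.0
```

Emit:
arm_command --deltas '[{"hand":85,"tx":30,"ty":50,"tz":0,"wx":0,"wy":0,"wz":0},{"hand":85,"tx":30,"ty":50,"tz":0,"wx":0,"wy":0,"wz":0},{"hand":85,"tx":30,"ty":50,"tz":0,"wx":0,"wy":0,"wz":0},{"hand":85,"tx":30,"ty":50,"tz":0,"wx":0,"wy":0,"wz":0},{"hand":85,"tx":30,"ty":50,"tz":0,"wx":0,"wy":0,"wz":0},{"hand":85,"tx":30,"ty":50,"tz":0,"wx":0,"wy":0,"wz":0},{"hand":85,"tx":26,"ty":40,"tz":0,"wx":0,"wy":0,"wz":0},{"hand":85,"tx":0,"ty":0,"tz":0,"wx":0,"wy":0,"wz":0}]'

```text
clock: 14.1
eef_pos: [617.5, -77.1, 196.0]
tcp_rot: [3.141, -0.001, -0.003]
contact_force: [-0.1, 0.8, -0.9]
opening: 0.995
grasp_force: 0.0
```

```bash
python3 - <<'E'
from h import *
g=grab('wrist');a=g['image'][:,:,::-1].copy();s=r.sense();print(s['eef_pos'],s['tcp_rot'],s['clock'])
np.set_printoptions(precision=1,suppress=True)
P=[[616+a_,-74+b,137] for a_,b in((29,18),(29,-18),(-29,-18),(-29,18))]
c,sn=np.cos(np.radians(-4)),np.sin(np.radians(-4))
Q=[[622+c*x-sn*y,-5.5+sn*x+c*y,z] for z in(9,89) for x,y in((17,23),(17,-23),(-17,-23),(-17,23))]
for p in proj(g,P+Q): cv2.circle(a,tuple(int(round(v)) for v in p),2,(0,0,255),-1)
cv2.imwrite('pics/w2.png',a)
E
```

```text
[616.33660928 -75.46667919 195.80561752] [-3.14140520e+00  5.71442371e-04 -2.50504693e-03] 14.15
```

View pics/w2.png

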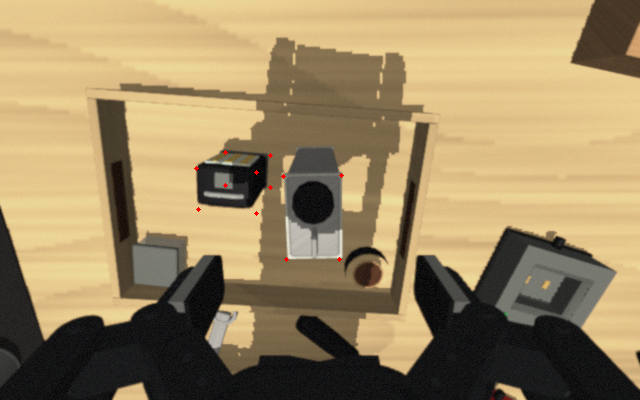

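The wrist view, with the predicted corners drawn on it, fits the tin exactly (top 285–341, 177–259). The lamp's top edge sits about 4 px further out, so lamp x is about 625. I'll grip the tin.

Emit:
arm_command --deltas '[{"hand":85,"tx":0,"ty":-1,"tz":20,"wx":0,"wy":0,"wz":0},{"hand":85,"tx":0,"ty":0,"tz":35,"wx":0,"wy":0,"wz":0},{"hand":85,"tx":0,"ty":0,"tz":30,"wx":0,"wy":0,"wz":0},{"hand":85,"tx":0,"ty":0,"tz":12,"wx":0,"wy":0,"wz":0},{"hand":55,"tx":0,"ty":0,"tz":0,"wx":0,"wy":0,"wz":0},{"hand":25,"tx":0,"ty":0,"tz":0,"wx":0,"wy":0,"wz":0},{"hand":25,"tx":0,"ty":0,"tz":0,"wx":0,"wy":0,"wz":0},{"hand":25,"tx":0,"ty":0,"tz":0,"wx":0,"wy":0,"wz":0}]'

```text
clock: 15.15
eef_pos: [617.2, -73.4, 100.7]
tcp_rot: [3.141, -0.002, -0.0]
contact_force: [-0.1, -0.3, 7.1]
opening: 0.42
grasp_force: 51.1
```

Emit:
arm_command --deltas '[{"hand":25,"tx":0,"ty":0,"tz":0,"wx":0,"wy":0,"wz":0},{"hand":25,"tx":0,"ty":0,"tz":0,"wx":0,"wy":0,"wz":0},{"hand":25,"tx":0,"ty":0,"tz":0,"wx":0,"wy":0,"wz":0}]'

```text
clock: 15.52
eef_pos: [617.2, -73.4, 100.7]
tcp_rot: [3.141, -0.002, -0.0]
contact_force: [-0.2, -0.2, 6.8]
opening: 0.413
grasp_force: 51.1
```

Emit:
arm_command --deltas '[{"hand":25,"tx":0,"ty":0,"tz":-20,"wx":0,"wy":0,"wz":0},{"hand":25,"tx":0,"ty":0,"tz":-40,"wx":0,"wy":0,"wz":0},{"hand":25,"tx":0,"ty":0,"tz":-40,"wx":0,"wy":0,"wz":0},{"hand":25,"tx":0,"ty":0,"tz":-25,"wx":0,"wy":0,"wz":0},{"hand":25,"tx":-8,"ty":-20,"tz":0,"wx":0,"wy":0,"wz":0},{"hand":25,"tx":-17,"ty":-45,"tz":0,"wx":0,"wy":0,"wz":0},{"hand":25,"tx":-17,"ty":-45,"tz":0,"wx":0,"wy":0,"wz":0},{"hand":25,"tx":-17,"ty":-45,"tz":0,"wx":0,"wy":0,"wz":0}]'

```text
clock: 16.52
eef_pos: [554.9, 83.6, 223.4]
tcp_rot: [-3.141, 0.002, -0.0]
contact_force: [0.6, 0.1, -3.6]
opening: 0.415
grasp_force: 50.8
```

Emit:
arm_command --deltas '[{"hand":25,"tx":-17,"ty":-45,"tz":0,"wx":0,"wy":0,"wz":0},{"hand":25,"tx":-17,"ty":-45,"tz":0,"wx":0,"wy":0,"wz":0},{"hand":25,"tx":-17,"ty":-45,"tz":0,"wx":0,"wy":0,"wz":0},{"hand":25,"tx":-17,"ty":-45,"tz":0,"wx":0,"wy":0,"wz":0},{"hand":25,"tx":-17,"ty":-40,"tz":0,"wx":0,"wy":0,"wz":0},{"hand":25,"tx":-10,"ty":-24,"tz":0,"wx":0,"wy":0,"wz":0},{"hand":25,"tx":0,"ty":0,"tz":0,"wx":0,"wy":0,"wz":0},{"hand":25,"tx":0,"ty":0,"tz":20,"wx":0,"wy":0,"wz":0}]'

```text
clock: 17.52
eef_pos: [462.0, 326.1, 204.8]
tcp_rot: [-3.141, -0.001, 0.001]
contact_force: [0.9, 0.4, -4.2]
opening: 0.41
grasp_force: 51.3
```

Emit:
arm_command --deltas '[{"hand":25,"tx":0,"ty":0,"tz":40,"wx":0,"wy":0,"wz":0},{"hand":25,"tx":0,"ty":0,"tz":40,"wx":0,"wy":0,"wz":0},{"hand":25,"tx":0,"ty":0,"tz":20,"wx":0,"wy":0,"wz":0},{"hand":25,"tx":0,"ty":0,"tz":9,"wx":0,"wy":0,"wz":0},{"hand":25,"tx":0,"ty":0,"tz":1,"wx":0,"wy":0,"wz":0},{"hand":25,"tx":0,"ty":0,"tz":0,"wx":0,"wy":0,"wz":0},{"hand":25,"tx":0,"ty":0,"tz":0,"wx":0,"wy":0,"wz":0}]'

```text
clock: 18.4
eef_pos: [462.4, 325.7, 94.6]
tcp_rot: [-3.141, -0.0, -0.0]
contact_force: [-0.2, 0.8, -3.3]
opening: 0.414
grasp_force: 50.8
```

Emit:
arm_command --deltas '[{"hand":25,"tx":0,"ty":0,"tz":1,"wx":0,"wy":0,"wz":0},{"hand":25,"tx":0,"ty":0,"tz":0,"wx":0,"wy":0,"wz":0},{"hand":25,"tx":0,"ty":0,"tz":0,"wx":0,"wy":0,"wz":0}]'

```text
clock: 18.77
eef_pos: [462.5, 325.8, 94.5]
tcp_rot: [-3.141, -0.001, -0.0]
contact_force: [-3.5, -2.1, 8.8]
opening: 0.417
grasp_force: 52.4
```

Emit:
arm_command --deltas '[{"hand":55,"tx":0,"ty":0,"tz":0,"wx":0,"wy":0,"wz":0},{"hand":75,"tx":0,"ty":0,"tz":0,"wx":0,"wy":0,"wz":0},{"hand":75,"tx":0,"ty":0,"tz":0,"wx":0,"wy":0,"wz":0},{"hand":75,"tx":0,"ty":0,"tz":-20,"wx":0,"wy":0,"wz":0},{"hand":75,"tx":0,"ty":0,"tz":-40,"wx":0,"wy":0,"wz":0},{"hand":75,"tx":0,"ty":0,"tz":-45,"wx":0,"wy":0,"wz":0},{"hand":75,"tx":12,"ty":25,"tz":0,"wx":0,"wy":0,"wz":0},{"hand":75,"tx":23,"ty":46,"tz":0,"wx":0,"wy":0,"wz":0}]'

```text
clock: 19.77
eef_pos: [497.6, 255.2, 199.1]
tcp_rot: [-3.14, -0.002, 0.002]
contact_force: [-0.1, 0.6, -0.6]
opening: 0.879
grasp_force: 0.0
```

Emit:
arm_command --deltas '[{"hand":75,"tx":25,"ty":50,"tz":0,"wx":0,"wy":0,"wz":0},{"hand":75,"tx":25,"ty":50,"tz":0,"wx":0,"wy":0,"wz":0},{"hand":75,"tx":25,"ty":50,"tz":0,"wx":0,"wy":0,"wz":0},{"hand":75,"tx":25,"ty":50,"tz":0,"wx":0,"wy":0,"wz":0},{"hand":75,"tx":18,"ty":40,"tz":0,"wx":0,"wy":0,"wz":0},{"hand":75,"tx":9,"ty":20,"tz":0,"wx":0,"wy":0,"wz":0},{"hand":75,"tx":0,"ty":0,"tz":0,"wx":0,"wy":0,"wz":0.07},{"hand":75,"tx":0,"ty":0,"tz":0,"wx":0,"wy":0,"wz":0}]'

```text
clock: 20.78
eef_pos: [623.9, -4.9, 198.0]
tcp_rot: [-3.141, 0.001, -0.07]
contact_force: [-0.5, -0.3, -0.3]
opening: 0.873
grasp_force: 0.0
```

```bash
python3 - <<'E'
from h import *
g=grab('wrist');a=g['image'][:,:,::-1].copy();s=r.sense();print(s['eef_pos'],s['tcp_rot'],s['clock'])
c,sn=np.cos(np.radians(-4)),np.sin(np.radians(-4))
Q=[[625+c*x-sn*y,-5.5+sn*x+c*y,z] for z in(9,89) for x,y in((17,23),(17,-23),(-17,-23),(-17,23))]
for p in proj(g,Q): cv2.circle(a,tuple(int(round(v)) for v in p),1,(0,0,255),-1)
b=grab('side')['image'][:,:,::-1]
o=np.hstack([cv2.resize(a[100:260,230:390],None,fx=2.5,fy=2.5),b[:,:400]])
cv2.imwrite('pics/w3.png',o)
E
```

```text
[623.93337366  -4.71704283 198.13689815] [-3.14140540e+00  4.40518224e-04 -6.83830749e-02] 20.825
```

View pics/w3.png

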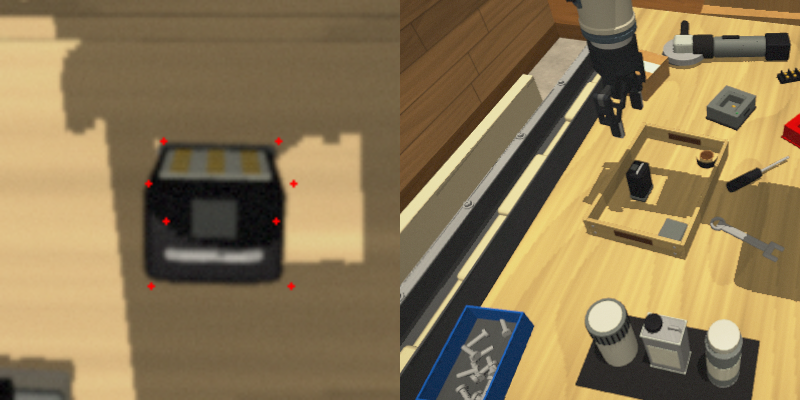

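The side view shows all three standing on the mat. In the wrist crop the lamp aligns with the gripper, about 2 mm towards +y of prediction. I'll grip the lamp.

Emit:
arm_command --deltas '[{"hand":75,"tx":2,"ty":-1,"tz":20,"wx":0,"wy":0,"wz":0},{"hand":75,"tx":0,"ty":0,"tz":40,"wx":0,"wy":0,"wz":0},{"hand":75,"tx":0,"ty":0,"tz":40,"wx":0,"wy":0,"wz":0},{"hand":75,"tx":0,"ty":0,"tz":30,"wx":0,"wy":0,"wz":0},{"hand":75,"tx":0,"ty":0,"tz":20,"wx":0,"wy":0,"wz":0},{"hand":55,"tx":0,"ty":0,"tz":0,"wx":0,"wy":0,"wz":0},{"hand":35,"tx":0,"ty":0,"tz":0,"wx":0,"wy":0,"wz":0},{"hand":35,"tx":0,"ty":0,"tz":0,"wx":0,"wy":0,"wz":0}]'

```text
clock: 21.88
eef_pos: [627.1, -4.4, 49.5]
tcp_rot: [-3.141, -0.002, -0.07]
contact_force: [-0.7, -0.0, -1.9]
opening: 0.535
grasp_force: 51.2
```

Emit:
arm_command --deltas '[{"hand":35,"tx":0,"ty":0,"tz":0,"wx":0,"wy":0,"wz":0},{"hand":35,"tx":0,"ty":0,"tz":0,"wx":0,"wy":0,"wz":0}]'

```text
clock: 22.12
eef_pos: [626.4, -4.4, 48.7]
tcp_rot: [-3.142, -0.001, -0.07]
contact_force: [-0.7, 1.7, -1.2]
opening: 0.532
grasp_force: 51.2
```

Emit:
arm_command --deltas '[{"hand":35,"tx":0,"ty":0,"tz":-20,"wx":0,"wy":0,"wz":0},{"hand":35,"tx":0,"ty":0,"tz":-30,"wx":0,"wy":0,"wz":0},{"hand":35,"tx":0,"ty":0,"tz":-30,"wx":0,"wy":0,"wz":0},{"hand":35,"tx":0,"ty":0,"tz":0,"wx":0,"wy":0,"wz":0.12},{"hand":35,"tx":0,"ty":0,"tz":0,"wx":0,"wy":0,"wz":0.117},{"hand":35,"tx":-2,"ty":22,"tz":0,"wx":0,"wy":0,"wz":0},{"hand":35,"tx":-4,"ty":45,"tz":0,"wx":0,"wy":0,"wz":0},{"hand":35,"tx":-4,"ty":45,"tz":0,"wx":0,"wy":0,"wz":0}]'

```text
clock: 23.12
eef_pos: [581.9, -109.9, 129.0]
tcp_rot: [3.141, -0.0, -0.304]
contact_force: [0.3, 0.4, -0.8]
opening: 0.536
grasp_force: 51.5
```

Emit:
arm_command --deltas '[{"hand":35,"tx":-4,"ty":45,"tz":0,"wx":0,"wy":0,"wz":0},{"hand":35,"tx":-4,"ty":45,"tz":0,"wx":0,"wy":0,"wz":0},{"hand":35,"tx":-4,"ty":45,"tz":0,"wx":0,"wy":0,"wz":0},{"hand":35,"tx":-4,"ty":45,"tz":0,"wx":0,"wy":0,"wz":0},{"hand":35,"tx":-3,"ty":35,"tz":0,"wx":0,"wy":0,"wz":0},{"hand":35,"tx":-1,"ty":15,"tz":0,"wx":0,"wy":0,"wz":0},{"hand":35,"tx":0,"ty":0,"tz":0,"wx":0,"wy":0,"wz":0},{"hand":35,"tx":0,"ty":0,"tz":0,"wx":0,"wy":0,"wz":0}]'

```text
clock: 24.12
eef_pos: [494.4, -320.5, 128.4]
tcp_rot: [-3.141, 0.0, -0.306]
contact_force: [0.0, -0.1, -0.7]
opening: 0.534
grasp_force: 51.6
```

```bash
cat > d.py <<'E'
from h import *
import sys
g=grab('wrist');a=g['image'][:,:,::-1].copy();s=r.sense();print(s['eef_pos'],s['tcp_rot'],s['clock'],s['contact_force'])
X,Y,yw=494.6,-321.5,-.307
c,sn=np.cos(yw),np.sin(yw)
Q=[[X+c*x-sn*y,Y+sn*x+c*y,z] for z,h,k in((40,44,50),(40,28,34)) for x,y in((h,k),(h,-k),(-h,-k),(-h,k))]
def draw(g,a):
    for p in proj(g,Q): cv2.circle(a,tuple(int(round(v)) for v in p),1,(0,0,255),-1)
draw(g,a)
g=grab('side');b=g['image'][:,:,::-1].copy();draw(g,b)
cv2.imwrite('pics/'+sys.argv[1],np.hstack([a[:,120:520],cv2.resize(b[40:180,260:400],(400,400))]))
E
python3 d.py w4.png
```

```text
[ 494.52631294 -320.38911785  128.34492671] [-3.14131976e+00  1.34900554e-04 -3.05906904e-01] 24.175 [-0.44121236 -0.30023435 -0.87515673]
```

View pics/w4.png

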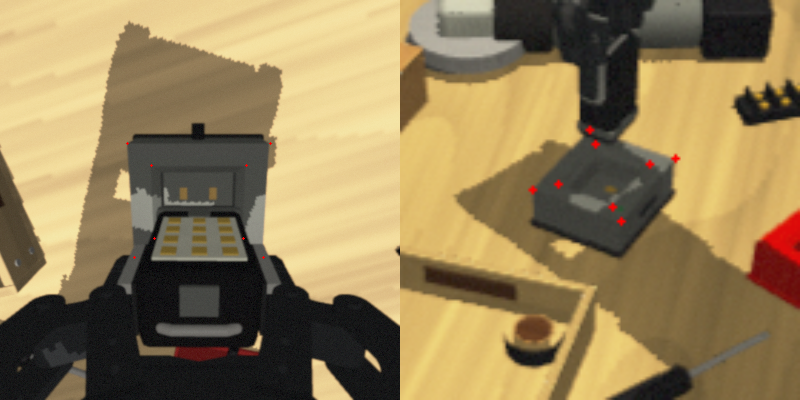

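Wrist view: the dock's far edge is at row 136 against a predicted 142, so it lies about 4 mm further along tool +x. I'll measure this more finely.

```bash
python3 - <<'E'
from h import *
np.set_printoptions(precision=1,suppress=True)
a=grab('wrist')['image'][:,:,::-1];b=grab('side')['image'][:,:,::-1]
o=np.hstack([cv2.resize(a[120:270,240:400],(400,375),interpolation=cv2.INTER_CUBIC),cv2.resize(b[76:136,298:362],(400,375),interpolation=cv2.INTER_CUBIC)])
cv2.imwrite('pics/z.png',o)
E
```

```text
(no output)
```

View pics/z.png

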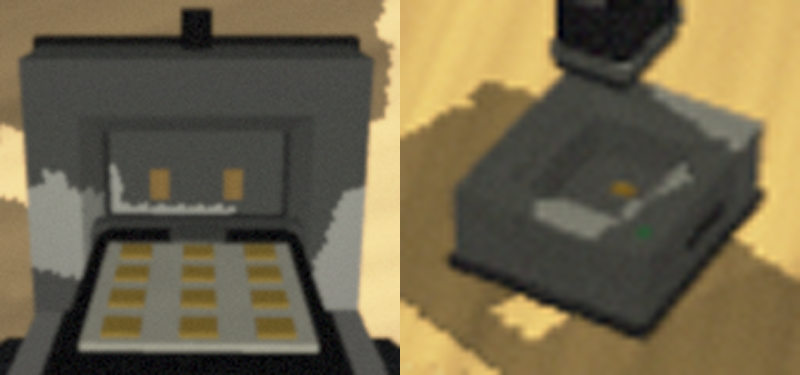

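The dock's top-face corners are at wrist pixels (248,143) and (389,143), within 1.5 px of prediction. The strip I'd seen beyond them is its base plate. I'll insert the lamp.

Emit:
arm_command --deltas '[{"hand":35,"tx":0,"ty":1,"tz":15,"wx":0,"wy":0,"wz":0},{"hand":35,"tx":0,"ty":0,"tz":25,"wx":0,"wy":0,"wz":0},{"hand":35,"tx":0,"ty":0,"tz":10,"wx":0,"wy":0,"wz":0},{"hand":35,"tx":0,"ty":0,"tz":6,"wx":0,"wy":0,"wz":0},{"hand":35,"tx":0,"ty":0,"tz":6,"wx":0,"wy":0,"wz":0},{"hand":35,"tx":0,"ty":0,"tz":5,"wx":0,"wy":0,"wz":0},{"hand":35,"tx":0,"ty":0,"tz":3,"wx":0,"wy":0,"wz":0},{"hand":35,"tx":0,"ty":0,"tz":0,"wx":0,"wy":0,"wz":0}]'

```text
clock: 25.32
eef_pos: [493.9, -322.3, 58.3]
tcp_rot: [-3.142, 0.0, -0.307]
contact_force: [-0.2, 0.4, -1.2]
opening: 0.535
grasp_force: 51.6
```

Emit:
arm_command --deltas '[{"hand":35,"tx":0,"ty":0,"tz":2,"wx":0,"wy":0,"wz":0},{"hand":35,"tx":0,"ty":0,"tz":1,"wx":0,"wy":0,"wz":0},{"hand":35,"tx":0,"ty":0,"tz":0,"wx":0,"wy":0,"wz":0},{"hand":35,"tx":0,"ty":0,"tz":0,"wx":0,"wy":0,"wz":0}]'

```text
clock: 25.82
eef_pos: [494.0, -322.3, 55.3]
tcp_rot: [3.142, -0.0, -0.307]
contact_force: [-0.0, -0.1, -1.0]
opening: 0.531
grasp_force: 51.6
```

No lateral force. Going the last couple of millimetres.

Emit:
arm_command --deltas '[{"hand":35,"tx":0,"ty":0,"tz":1,"wx":0,"wy":0,"wz":0},{"hand":35,"tx":0,"ty":0,"tz":1,"wx":0,"wy":0,"wz":0},{"hand":35,"tx":0,"ty":0,"tz":0,"wx":0,"wy":0,"wz":0},{"hand":35,"tx":0,"ty":0,"tz":0,"wx":0,"wy":0,"wz":0}]'

```text
clock: 26.32
eef_pos: [494.0, -322.3, 53.6]
tcp_rot: [3.142, -0.0, -0.307]
contact_force: [-1.4, 1.7, 6.2]
opening: 0.534
grasp_force: 52.1
```

Emit:
arm_command --deltas '[{"hand":55,"tx":0,"ty":0,"tz":0,"wx":0,"wy":0,"wz":0},{"hand":75,"tx":0,"ty":0,"tz":0,"wx":0,"wy":0,"wz":0},{"hand":75,"tx":0,"ty":0,"tz":0,"wx":0,"wy":0,"wz":0},{"hand":75,"tx":0,"ty":0,"tz":-15,"wx":0,"wy":0,"wz":0},{"hand":75,"tx":0,"ty":0,"tz":-40,"wx":0,"wy":0,"wz":0},{"hand":75,"tx":0,"ty":0,"tz":-50,"wx":0,"wy":0,"wz":0},{"hand":75,"tx":0,"ty":0,"tz":-41,"wx":0,"wy":0,"wz":-0.1535},{"hand":75,"tx":0,"ty":0,"tz":0,"wx":0,"wy":0,"wz":-0.1535}]'

```text
clock: 27.32
eef_pos: [495.9, -323.6, 204.4]
tcp_rot: [3.137, -0.006, 0.005]
contact_force: [-0.0, 0.4, -0.0]
opening: 0.881
grasp_force: 0.0
```

Emit:
arm_command --deltas '[{"hand":75,"tx":-1,"ty":-25,"tz":0,"wx":0,"wy":0,"wz":0},{"hand":75,"tx":-3,"ty":-50,"tz":0,"wx":0,"wy":0,"wz":0},{"hand":75,"tx":-3,"ty":-50,"tz":0,"wx":0,"wy":0,"wz":0},{"hand":75,"tx":-3,"ty":-50,"tz":0,"wx":0,"wy":0,"wz":0},{"hand":75,"tx":-3,"ty":-50,"tz":0,"wx":0,"wy":0,"wz":0},{"hand":75,"tx":-3,"ty":-50,"tz":0,"wx":0,"wy":0,"wz":0},{"hand":75,"tx":-3,"ty":-50,"tz":0,"wx":0,"wy":0,"wz":0},{"hand":75,"tx":-3,"ty":-50,"tz":0,"wx":0,"wy":0,"wz":0}]'

```text
clock: 28.32
eef_pos: [470.4, 55.1, 199.3]
tcp_rot: [-3.141, 0.001, -0.003]
contact_force: [-0.4, 0.3, 0.4]
opening: 0.879
grasp_force: 0.0
```

Emit:
arm_command --deltas '[{"hand":75,"tx":-3,"ty":-50,"tz":0,"wx":0,"wy":0,"wz":0},{"hand":75,"tx":-3,"ty":-50,"tz":0,"wx":0,"wy":0,"wz":0},{"hand":75,"tx":-2,"ty":-50,"tz":0,"wx":0,"wy":0,"wz":0},{"hand":75,"tx":-1,"ty":-50,"tz":0,"wx":0,"wy":0,"wz":0},{"hand":75,"tx":0,"ty":-48,"tz":0,"wx":0,"wy":0,"wz":0},{"hand":75,"tx":0,"ty":-25,"tz":0,"wx":0,"wy":0,"wz":0},{"hand":75,"tx":0,"ty":0,"tz":0,"wx":0,"wy":0,"wz":0},{"hand":75,"tx":0,"ty":0,"tz":0,"wx":0,"wy":0,"wz":0}]'

```text
clock: 29.32
eef_pos: [462.5, 324.6, 199.0]
tcp_rot: [3.14, 0.001, -0.001]
contact_force: [0.3, 0.8, -0.0]
opening: 0.875
grasp_force: 0.0
```

```bash
python3 - <<'E'
from h import *
s=r.sense();print(s['eef_pos'],s['tcp_rot'])
g=grab('wrist');b=grab('side')['image'][:,:,::-1]
cv2.imwrite('pics/w5.png',np.hstack([cv2.resize(b[60:135,290:370],(400,375),interpolation=cv2.INTER_CUBIC),cv2.resize(g['image'][:,:,::-1],(400,375))]))
np.set_printoptions(precision=1,suppress=True)
a=np.array([1,.9375]) and None
E
python3 - <<'E'
E
```

```text
[462.45738301 324.57208925 199.01906725] [ 3.14048385e+00  8.88241446e-04 -9.95629954e-04]Traceback (most recent call last):
  File "<stdin>", line 6, in <module>
ValueError: The truth value of an array with more than one element is ambiguous. Use a.any() or a.all()
```

View pics/w5.png

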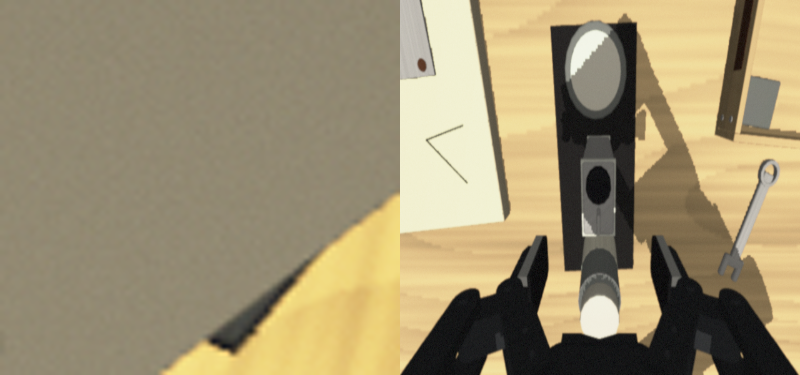

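The wrist view shows all three upright on the mat, with the tin at (598,195) centred between the fingers. The arm hides the dock in the side view, so I'll check it later. Now the tin goes back.

Emit:
arm_command --deltas '[{"hand":75,"tx":0,"ty":-1,"tz":20,"wx":0,"wy":0,"wz":0},{"hand":75,"tx":0,"ty":0,"tz":40,"wx":0,"wy":0,"wz":0},{"hand":75,"tx":0,"ty":0,"tz":33,"wx":0,"wy":0,"wz":0},{"hand":75,"tx":0,"ty":0,"tz":11,"wx":0,"wy":0,"wz":0},{"hand":55,"tx":0,"ty":0,"tz":0,"wx":0,"wy":0,"wz":0},{"hand":25,"tx":0,"ty":0,"tz":0,"wx":0,"wy":0,"wz":0},{"hand":25,"tx":0,"ty":0,"tz":0,"wx":0,"wy":0,"wz":0},{"hand":25,"tx":0,"ty":0,"tz":0,"wx":0,"wy":0,"wz":0}]'

```text
clock: 30.42
eef_pos: [463.9, 327.0, 96.8]
tcp_rot: [-3.141, -0.002, 0.0]
contact_force: [0.7, -1.6, 7.5]
opening: 0.415
grasp_force: 50.6
```

Emit:
arm_command --deltas '[{"hand":25,"tx":0,"ty":0,"tz":0,"wx":0,"wy":0,"wz":0},{"hand":25,"tx":0,"ty":0,"tz":0,"wx":0,"wy":0,"wz":0}]'

```text
clock: 30.68
eef_pos: [463.9, 327.0, 96.8]
tcp_rot: [-3.141, -0.002, 0.0]
contact_force: [0.8, -3.2, 6.7]
opening: 0.418
grasp_force: 50.6
```

Emit:
arm_command --deltas '[{"hand":25,"tx":0,"ty":0,"tz":-20,"wx":0,"wy":0,"wz":0},{"hand":25,"tx":0,"ty":0,"tz":-40,"wx":0,"wy":0,"wz":0},{"hand":25,"tx":0,"ty":0,"tz":-40,"wx":0,"wy":0,"wz":0},{"hand":25,"tx":0,"ty":0,"tz":-25,"wx":0,"wy":0,"wz":0},{"hand":25,"tx":8,"ty":20,"tz":0,"wx":0,"wy":0,"wz":0},{"hand":25,"tx":17,"ty":45,"tz":0,"wx":0,"wy":0,"wz":0},{"hand":25,"tx":17,"ty":45,"tz":0,"wx":0,"wy":0,"wz":0},{"hand":25,"tx":17,"ty":45,"tz":0,"wx":0,"wy":0,"wz":0}]'

```text
clock: 31.68
eef_pos: [521.6, 169.2, 219.0]
tcp_rot: [3.141, 0.002, -0.0]
contact_force: [0.1, 0.2, -3.2]
opening: 0.415
grasp_force: 51.0
```

Emit:
arm_command --deltas '[{"hand":25,"tx":17,"ty":45,"tz":0,"wx":0,"wy":0,"wz":0},{"hand":25,"tx":17,"ty":45,"tz":0,"wx":0,"wy":0,"wz":0},{"hand":25,"tx":17,"ty":45,"tz":0,"wx":0,"wy":0,"wz":0},{"hand":25,"tx":17,"ty":45,"tz":0,"wx":0,"wy":0,"wz":0},{"hand":25,"tx":17,"ty":40,"tz":0,"wx":0,"wy":0,"wz":0},{"hand":25,"tx":10,"ty":25,"tz":0,"wx":0,"wy":0,"wz":0},{"hand":25,"tx":0,"ty":0,"tz":0,"wx":0,"wy":0,"wz":0},{"hand":25,"tx":0,"ty":0,"tz":0,"wx":0,"wy":0,"wz":0}]'

```text
clock: 32.67
eef_pos: [615.9, -73.5, 219.2]
tcp_rot: [-3.141, 0.002, -0.001]
contact_force: [0.2, 0.2, -3.7]
opening: 0.414
grasp_force: 51.3
```

Emit:
arm_command --deltas '[{"hand":25,"tx":1.5,"ty":0,"tz":20,"wx":0,"wy":0,"wz":0},{"hand":25,"tx":0,"ty":0,"tz":40,"wx":0,"wy":0,"wz":0},{"hand":25,"tx":0,"ty":0,"tz":30,"wx":0,"wy":0,"wz":0},{"hand":25,"tx":0,"ty":0,"tz":15,"wx":0,"wy":0,"wz":0},{"hand":25,"tx":0,"ty":0,"tz":8,"wx":0,"wy":0,"wz":0},{"hand":25,"tx":0,"ty":0,"tz":1,"wx":0,"wy":0,"wz":0},{"hand":25,"tx":0,"ty":0,"tz":0,"wx":0,"wy":0,"wz":0},{"hand":25,"tx":0,"ty":0,"tz":0,"wx":0,"wy":0,"wz":0}]'

```text
clock: 33.67
eef_pos: [619.1, -73.4, 107.2]
tcp_rot: [3.141, -0.002, -0.0]
contact_force: [0.1, -0.5, -3.1]
opening: 0.415
grasp_force: 51.2
```

Emit:
arm_command --deltas '[{"hand":25,"tx":0,"ty":0,"tz":1,"wx":0,"wy":0,"wz":0},{"hand":25,"tx":0,"ty":0,"tz":0,"wx":0,"wy":0,"wz":0},{"hand":25,"tx":0,"ty":0,"tz":0,"wx":0,"wy":0,"wz":0}]'

```text
clock: 34.05
eef_pos: [618.5, -73.3, 105.3]
tcp_rot: [-3.142, -0.0, -0.0]
contact_force: [-0.0, 0.3, -2.3]
opening: 0.414
grasp_force: 51.2
```

Emit:
arm_command --deltas '[{"hand":25,"tx":0,"ty":0,"tz":1.5,"wx":0,"wy":0,"wz":0},{"hand":25,"tx":0,"ty":0,"tz":0.5,"wx":0,"wy":0,"wz":0},{"hand":25,"tx":0,"ty":0,"tz":0,"wx":0,"wy":0,"wz":0}]'

```text
clock: 34.42
eef_pos: [618.4, -73.3, 103.2]
tcp_rot: [-3.142, 0.0, -0.0]
contact_force: [-0.2, -0.2, -2.8]
opening: 0.412
grasp_force: 51.2
```

Emit:
arm_command --deltas '[{"hand":25,"tx":0,"ty":0,"tz":0.7,"wx":0,"wy":0,"wz":0},{"hand":25,"tx":0,"ty":0,"tz":0,"wx":0,"wy":0,"wz":0},{"hand":25,"tx":0,"ty":0,"tz":0,"wx":0,"wy":0,"wz":0}]'

```text
clock: 34.8
eef_pos: [618.6, -73.4, 102.8]
tcp_rot: [3.142, -0.0, -0.0]
contact_force: [-0.3, -0.1, 1.1]
opening: 0.413
grasp_force: 51.6
```

Emit:
arm_command --deltas '[{"hand":55,"tx":0,"ty":0,"tz":0,"wx":0,"wy":0,"wz":0},{"hand":80,"tx":0,"ty":0,"tz":0,"wx":0,"wy":0,"wz":0},{"hand":80,"tx":0,"ty":0,"tz":0,"wx":0,"wy":0,"wz":0},{"hand":80,"tx":0,"ty":0,"tz":-20,"wx":0,"wy":0,"wz":0},{"hand":80,"tx":0,"ty":0,"tz":-40,"wx":0,"wy":0,"wz":0},{"hand":80,"tx":0,"ty":0,"tz":-40,"wx":0,"wy":0,"wz":0},{"hand":80,"tx":-12,"ty":-20,"tz":0,"wx":0,"wy":0,"wz":0},{"hand":80,"tx":-26,"ty":-40,"tz":0,"wx":0,"wy":0,"wz":0}]'

```text
clock: 35.8
eef_pos: [580.6, -13.1, 203.6]
tcp_rot: [3.142, -0.002, -0.002]
contact_force: [-0.7, 1.5, -0.0]
opening: 0.939
grasp_force: 0.0
```

Emit:
arm_command --deltas '[{"hand":80,"tx":-30,"ty":-50,"tz":0,"wx":0,"wy":0,"wz":0},{"hand":80,"tx":-30,"ty":-50,"tz":0,"wx":0,"wy":0,"wz":0},{"hand":80,"tx":-30,"ty":-50,"tz":0,"wx":0,"wy":0,"wz":0},{"hand":80,"tx":-30,"ty":-50,"tz":0,"wx":0,"wy":0,"wz":0},{"hand":80,"tx":-30,"ty":-50,"tz":0,"wx":0,"wy":0,"wz":0},{"hand":80,"tx":-30,"ty":-50,"tz":0,"wx":0,"wy":0,"wz":0},{"hand":80,"tx":-26,"ty":-39,"tz":0,"wx":0,"wy":0,"wz":0},{"hand":80,"tx":0,"ty":0,"tz":0,"wx":0,"wy":0,"wz":0}]'

```text
clock: 36.8
eef_pos: [372.1, 327.8, 202.7]
tcp_rot: [-3.141, 0.001, 0.004]
contact_force: [-0.1, -0.1, 0.2]
opening: 0.936
grasp_force: 0.0
```

Emit:
arm_command --deltas '[{"hand":80,"tx":0,"ty":0,"tz":0,"wx":0,"wy":0,"wz":0}]'

```text
clock: 36.92
eef_pos: [374.0, 325.5, 202.6]
tcp_rot: [3.141, 0.0, 0.001]
contact_force: [0.4, 0.7, 0.6]
opening: 0.936
grasp_force: 0.0
```

Emit:
arm_command --deltas '[{"hand":80,"tx":0,"ty":0,"tz":20,"wx":0,"wy":0,"wz":0},{"hand":80,"tx":0,"ty":0,"tz":40,"wx":0,"wy":0,"wz":0},{"hand":80,"tx":0,"ty":0,"tz":35,"wx":0,"wy":0,"wz":0},{"hand":80,"tx":0,"ty":0,"tz":15,"wx":0,"wy":0,"wz":0},{"hand":60,"tx":0,"ty":0,"tz":0,"wx":0,"wy":0,"wz":0},{"hand":40,"tx":0,"ty":0,"tz":0,"wx":0,"wy":0,"wz":0},{"hand":40,"tx":0,"ty":0,"tz":0,"wx":0,"wy":0,"wz":0},{"hand":40,"tx":0,"ty":0,"tz":0,"wx":0,"wy":0,"wz":0}]'

```text
clock: 37.92
eef_pos: [375.2, 326.1, 93.6]
tcp_rot: [-3.141, -0.002, 0.0]
contact_force: [0.3, -2.2, 7.4]
opening: 0.596
grasp_force: 53.0
```

Emit:
arm_command --deltas '[{"hand":40,"tx":0,"ty":0,"tz":0,"wx":0,"wy":0,"wz":0},{"hand":40,"tx":0,"ty":0,"tz":0,"wx":0,"wy":0,"wz":0}]'

```text
clock: 38.17
eef_pos: [375.2, 326.1, 93.6]
tcp_rot: [-3.141, -0.002, 0.0]
contact_force: [-0.1, -1.5, 6.5]
opening: 0.595
grasp_force: 53.1
```

Emit:
arm_command --deltas '[{"hand":40,"tx":0,"ty":0,"tz":-20,"wx":0,"wy":0,"wz":0},{"hand":40,"tx":0,"ty":0,"tz":-35,"wx":0,"wy":0,"wz":0},{"hand":40,"tx":0,"ty":0,"tz":-40,"wx":0,"wy":0,"wz":0},{"hand":40,"tx":12,"ty":21,"tz":0,"wx":0,"wy":0,"wz":0},{"hand":40,"tx":24,"ty":42,"tz":0,"wx":0,"wy":0,"wz":0},{"hand":40,"tx":24,"ty":42,"tz":0,"wx":0,"wy":0,"wz":0},{"hand":40,"tx":24,"ty":42,"tz":0,"wx":0,"wy":0,"wz":0},{"hand":40,"tx":24,"ty":42,"tz":0,"wx":0,"wy":0,"wz":0}]'

```text
clock: 39.17
eef_pos: [483.0, 135.5, 187.8]
tcp_rot: [-3.141, -0.0, 0.0]
contact_force: [0.9, 0.9, -2.4]
opening: 0.595
grasp_force: 53.2
```

Emit:
arm_command --deltas '[{"hand":40,"tx":24,"ty":42,"tz":0,"wx":0,"wy":0,"wz":0},{"hand":40,"tx":24,"ty":42,"tz":0,"wx":0,"wy":0,"wz":0},{"hand":40,"tx":16,"ty":30,"tz":0,"wx":0,"wy":0,"wz":0},{"hand":40,"tx":8,"ty":17,"tz":0,"wx":0,"wy":0,"wz":0},{"hand":40,"tx":0,"ty":0,"tz":0,"wx":0,"wy":0,"wz":0},{"hand":40,"tx":0,"ty":0,"tz":0,"wx":0,"wy":0,"wz":0}]'

```text
clock: 39.92
eef_pos: [553.8, 6.6, 187.4]
tcp_rot: [-3.141, 0.001, 0.0]
contact_force: [-0.2, -0.4, -2.0]
opening: 0.593
grasp_force: 53.3
```

Emit:
arm_command --deltas '[{"hand":40,"tx":1,"ty":0,"tz":20,"wx":0,"wy":0,"wz":0},{"hand":40,"tx":0,"ty":0,"tz":30,"wx":0,"wy":0,"wz":0},{"hand":40,"tx":0,"ty":0,"tz":22,"wx":0,"wy":0,"wz":0},{"hand":40,"tx":0,"ty":0,"tz":11,"wx":0,"wy":0,"wz":0},{"hand":40,"tx":0,"ty":0,"tz":3,"wx":0,"wy":0,"wz":0},{"hand":40,"tx":0,"ty":0,"tz":0,"wx":0,"wy":0,"wz":0},{"hand":40,"tx":0,"ty":0,"tz":0,"wx":0,"wy":0,"wz":0}]'

```text
clock: 40.8
eef_pos: [556.1, 5.8, 102.4]
tcp_rot: [-3.142, -0.001, -0.0]
contact_force: [0.6, -0.1, -2.9]
opening: 0.592
grasp_force: 53.3
```

Emit:
arm_command --deltas '[{"hand":40,"tx":0,"ty":0,"tz":1,"wx":0,"wy":0,"wz":0},{"hand":40,"tx":0,"ty":0,"tz":0,"wx":0,"wy":0,"wz":0},{"hand":40,"tx":0,"ty":0,"tz":0,"wx":0,"wy":0,"wz":0}]'

```text
clock: 41.18
eef_pos: [555.5, 5.7, 100.7]
tcp_rot: [-3.142, -0.0, -0.0]
contact_force: [-0.6, -0.3, -2.6]
opening: 0.59
grasp_force: 53.3
```

Emit:
arm_command --deltas '[{"hand":40,"tx":0,"ty":0,"tz":1,"wx":0,"wy":0,"wz":0},{"hand":40,"tx":0,"ty":0,"tz":0.5,"wx":0,"wy":0,"wz":0},{"hand":40,"tx":0,"ty":0,"tz":0,"wx":0,"wy":0,"wz":0}]'

```text
clock: 41.55
eef_pos: [555.9, 5.6, 99.7]
tcp_rot: [3.142, -0.001, -0.0]
contact_force: [-0.4, 0.1, 5.3]
opening: 0.594
grasp_force: 53.9
```

Emit:
arm_command --deltas '[{"hand":65,"tx":0,"ty":0,"tz":0,"wx":0,"wy":0,"wz":0},{"hand":85,"tx":0,"ty":0,"tz":0,"wx":0,"wy":0,"wz":0},{"hand":85,"tx":0,"ty":0,"tz":0,"wx":0,"wy":0,"wz":0},{"hand":85,"tx":0,"ty":0,"tz":-20,"wx":0,"wy":0,"wz":0},{"hand":85,"tx":0,"ty":0,"tz":-40,"wx":0,"wy":0,"wz":0},{"hand":85,"tx":0,"ty":0,"tz":-45,"wx":0,"wy":0,"wz":0},{"hand":85,"tx":0,"ty":-25,"tz":0,"wx":0,"wy":0,"wz":0},{"hand":85,"tx":-2,"ty":-50,"tz":0,"wx":0,"wy":0,"wz":0}]'

```text
clock: 42.55
eef_pos: [554.1, 80.4, 205.0]
tcp_rot: [3.142, -0.002, -0.003]
contact_force: [0.5, 0.0, -1.0]
opening: 0.995
grasp_force: 0.0
```

Emit:
arm_command --deltas '[{"hand":85,"tx":-2,"ty":-55,"tz":0,"wx":0,"wy":0,"wz":0},{"hand":85,"tx":-2,"ty":-55,"tz":0,"wx":0,"wy":0,"wz":0},{"hand":85,"tx":0,"ty":-55,"tz":0,"wx":0,"wy":0,"wz":0},{"hand":85,"tx":0,"ty":-50,"tz":0,"wx":0,"wy":0,"wz":0},{"hand":85,"tx":0,"ty":-30,"tz":0,"wx":0,"wy":0,"wz":0},{"hand":85,"tx":0,"ty":0,"tz":0,"wx":0,"wy":0,"wz":0},{"hand":85,"tx":0,"ty":0,"tz":0,"wx":0,"wy":0,"wz":0}]'

```text
clock: 43.42
eef_pos: [549.3, 325.0, 203.8]
tcp_rot: [3.141, 0.001, 0.0]
contact_force: [0.2, -0.4, 1.4]
opening: 0.998
grasp_force: 0.0
```

Emit:
arm_command --deltas '[{"hand":85,"tx":0,"ty":-0.5,"tz":20,"wx":0,"wy":0,"wz":0},{"hand":85,"tx":0,"ty":0,"tz":40,"wx":0,"wy":0,"wz":0},{"hand":85,"tx":0,"ty":0,"tz":35,"wx":0,"wy":0,"wz":0},{"hand":85,"tx":0,"ty":0,"tz":15,"wx":0,"wy":0,"wz":0},{"hand":70,"tx":0,"ty":0,"tz":0,"wx":0,"wy":0,"wz":0},{"hand":50,"tx":0,"ty":0,"tz":0,"wx":0,"wy":0,"wz":0},{"hand":50,"tx":0,"ty":0,"tz":0,"wx":0,"wy":0,"wz":0},{"hand":50,"tx":0,"ty":0,"tz":0,"wx":0,"wy":0,"wz":0}]'

```text
clock: 44.42
eef_pos: [550.1, 326.4, 95.1]
tcp_rot: [-3.141, -0.001, -0.0]
contact_force: [-0.2, 0.3, 2.3]
opening: 0.689
grasp_force: 54.3
```

Emit:
arm_command --deltas '[{"hand":50,"tx":0,"ty":0,"tz":0,"wx":0,"wy":0,"wz":0},{"hand":50,"tx":0,"ty":0,"tz":0,"wx":0,"wy":0,"wz":0}]'

```text
clock: 44.68
eef_pos: [550.1, 326.5, 95.0]
tcp_rot: [-3.141, -0.001, -0.0]
contact_force: [-0.3, -0.6, 6.1]
opening: 0.687
grasp_force: 55.0
```

Emit:
arm_command --deltas '[{"hand":50,"tx":0,"ty":0,"tz":-20,"wx":0,"wy":0,"wz":0},{"hand":50,"tx":0,"ty":0,"tz":-35,"wx":0,"wy":0,"wz":0},{"hand":50,"tx":0,"ty":0,"tz":-35,"wx":0,"wy":0,"wz":0},{"hand":50,"tx":8,"ty":25,"tz":0,"wx":0,"wy":0,"wz":0},{"hand":50,"tx":16,"ty":45,"tz":0,"wx":0,"wy":0,"wz":0},{"hand":50,"tx":16,"ty":45,"tz":0,"wx":0,"wy":0,"wz":0},{"hand":50,"tx":16,"ty":45,"tz":0,"wx":0,"wy":0,"wz":0},{"hand":50,"tx":16,"ty":45,"tz":0,"wx":0,"wy":0,"wz":0}]'

```text
clock: 45.68
eef_pos: [621.7, 119.8, 185.0]
tcp_rot: [-3.141, -0.0, -0.0]
contact_force: [0.8, -0.2, -1.8]
opening: 0.69
grasp_force: 54.9
```

Emit:
arm_command --deltas '[{"hand":50,"tx":16,"ty":39,"tz":0,"wx":0,"wy":0,"wz":0},{"hand":50,"tx":0,"ty":20,"tz":0,"wx":0,"wy":0,"wz":0},{"hand":50,"tx":0,"ty":0,"tz":0,"wx":0,"wy":0,"wz":0},{"hand":50,"tx":0,"ty":0,"tz":0,"wx":0,"wy":0,"wz":0}]'

```text
clock: 46.18
eef_pos: [637.0, 63.1, 184.3]
tcp_rot: [-3.141, 0.0, 0.0]
contact_force: [-0.1, 0.1, -2.6]
opening: 0.689
grasp_force: 55.1
```

Emit:
arm_command --deltas '[{"hand":50,"tx":0.5,"ty":0.5,"tz":20,"wx":0,"wy":0,"wz":0},{"hand":50,"tx":0,"ty":0,"tz":30,"wx":0,"wy":0,"wz":0},{"hand":50,"tx":0,"ty":0,"tz":20,"wx":0,"wy":0,"wz":0},{"hand":50,"tx":0,"ty":0,"tz":10,"wx":0,"wy":0,"wz":0},{"hand":50,"tx":0,"ty":0,"tz":2,"wx":0,"wy":0,"wz":0},{"hand":50,"tx":0,"ty":0,"tz":0,"wx":0,"wy":0,"wz":0},{"hand":50,"tx":0,"ty":0,"tz":0,"wx":0,"wy":0,"wz":0}]'

```text
clock: 47.05
eef_pos: [638.6, 61.7, 103.0]
tcp_rot: [-3.141, -0.001, -0.0]
contact_force: [0.1, -1.0, -3.1]
opening: 0.687
grasp_force: 55.4
```

Emit:
arm_command --deltas '[{"hand":50,"tx":0,"ty":0,"tz":1,"wx":0,"wy":0,"wz":0},{"hand":50,"tx":0,"ty":0,"tz":0,"wx":0,"wy":0,"wz":0},{"hand":50,"tx":0,"ty":0,"tz":0,"wx":0,"wy":0,"wz":0}]'

```text
clock: 47.42
eef_pos: [638.0, 61.6, 101.2]
tcp_rot: [-3.142, -0.0, -0.0]
contact_force: [-0.8, -0.7, -3.4]
opening: 0.69
grasp_force: 55.4
```

Emit:
arm_command --deltas '[{"hand":50,"tx":0,"ty":0,"tz":1,"wx":0,"wy":0,"wz":0},{"hand":50,"tx":0,"ty":0,"tz":0.5,"wx":0,"wy":0,"wz":0},{"hand":50,"tx":0,"ty":0,"tz":0,"wx":0,"wy":0,"wz":0}]'

```text
clock: 47.8
eef_pos: [638.6, 61.7, 101.0]
tcp_rot: [-3.142, -0.001, -0.0]
contact_force: [-3.1, 1.3, 8.2]
opening: 0.691
grasp_force: 56.3
```

Emit:
arm_command --deltas '[{"hand":65,"tx":0,"ty":0,"tz":0,"wx":0,"wy":0,"wz":0},{"hand":85,"tx":0,"ty":0,"tz":0,"wx":0,"wy":0,"wz":0},{"hand":85,"tx":0,"ty":0,"tz":0,"wx":0,"wy":0,"wz":0},{"hand":85,"tx":0,"ty":0,"tz":-20,"wx":0,"wy":0,"wz":0},{"hand":85,"tx":0,"ty":0,"tz":-40,"wx":0,"wy":0,"wz":0},{"hand":85,"tx":0,"ty":0,"tz":-50,"wx":0,"wy":0,"wz":0},{"hand":85,"tx":-15,"ty":-40,"tz":-15,"wx":0,"wy":0,"wz":0},{"hand":85,"tx":-30,"ty":-45,"tz":0,"wx":0,"wy":0,"wz":0}]'

```text
clock: 48.8
eef_pos: [594.6, 147.5, 228.2]
tcp_rot: [-3.14, -0.005, -0.002]
contact_force: [0.2, -0.4, -1.5]
opening: 0.997
grasp_force: 0.0
```

Emit:
arm_command --deltas '[{"hand":85,"tx":-30,"ty":-45,"tz":0,"wx":0,"wy":0,"wz":0},{"hand":85,"tx":-30,"ty":-45,"tz":0,"wx":0,"wy":0,"wz":0},{"hand":85,"tx":-30,"ty":-45,"tz":0,"wx":0,"wy":0,"wz":0},{"hand":85,"tx":-30,"ty":-40,"tz":0,"wx":0,"wy":0,"wz":0},{"hand":85,"tx":-30,"ty":-20,"tz":0,"wx":0,"wy":0,"wz":0},{"hand":85,"tx":0,"ty":0,"tz":0,"wx":0,"wy":0,"wz":0},{"hand":85,"tx":0,"ty":0,"tz":0,"wx":0,"wy":0,"wz":0}]'

```text
clock: 49.68
eef_pos: [443.7, 341.7, 225.6]
tcp_rot: [-3.141, -0.001, 0.0]
contact_force: [0.1, 0.5, -0.2]
opening: 0.99
grasp_force: 0.0
```

```bash
python3 - <<'E'
from h import *
a=grab('top')['image'][95:210,255:410,::-1];o=cv2.imread('pics/top0.png')[95:210,255:410]
t=grab('top');d=t['image'][155:230,430:510,::-1].copy()
c,sn=np.cos(-.307),np.sin(-.307)
for p in proj(t,[[494.3+c*x-sn*y,-321.3+sn*x+c*y,94] for x in(-17,17) for y in(-23,23)]):
    q=tuple(int(round(v)) for v in p-[430,155]); d[q[1],q[0]]=(0,0,255)
R=lambda i:cv2.resize(i,(400,300),interpolation=cv2.INTER_CUBIC)
s=grab('side')['image'][60:310,160:493,::-1]
cv2.imwrite('pics/f.png',np.vstack([np.hstack([R(o),R(a)]),np.hstack([R(d),R(s)])]))
for n,(x,y,w) in {'all':(0,0,155)}.items(): pass
for nm,b in {'jar':(14,3,34,36),'can':(46,44,32,32),'tin':(88,10,28,36)}.items():
    x,y,w,h=b; tm=o[y:y+h,x:x+w]; m=cv2.matchTemplate(a,tm,cv2.TM_CCOEFF_NORMED); _,v,_,l=cv2.minMaxLoc(m); print(nm,l[0]-x,l[1]-y,round(v,3))
print(r.sense()['eef_pos'],r.sense()['clock'])
E
```

```text
jar 0 -1 0.985
can 0 -1 0.814
tin 0 0 0.98
[443.95910356 341.12494596 224.95549825] 49.825
```

View pics/f.png

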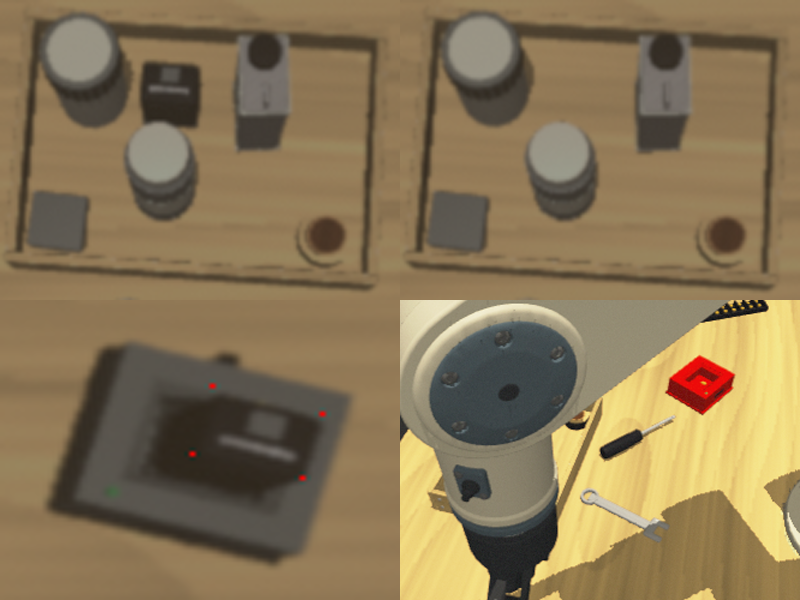

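The top view shows the can, tin and jar back within 1 px of where they started, with the tub and tape unmoved. The lamp's top in the dock matches the corners predicted for it fully home (z = 94).

```bash
python3 -c "
from rig import r
print(r.sign_off())"
```

```text
the job is handed in; nothing more can be done
None
```

The job is handed in after about 50 s of the 147 s: the lamp is fully home in its grey dock, and the spray can, oil tin and jar are back upright in the crate within about 2 mm of where they started, with the tape roll and screw tub untouched.

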